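# Zero the micromanipulator's height screw

### The job

Zero the micromanipulator: on its control pad press three keys fully down and let each up again, one at a time, in this order: the round key (wakes it), the square key (clears the reading), the long bar key (frees the brake). Then turn the wing screw on top of the manipulator clockwise, seen from above, until it seats against its stop, and back it off a quarter turn. Finish while still gripping the wing of the screw in that position, without letting go, and leave the specimen block, the jar and the glass dish where they stand.

Things in the scene. Friction and masses are not known exactly. Their poses are not given: they have to be found in the camera images.
- manipulator: The micromanipulator, fixed to the bench, which stands to the left or to the right of the middle: dark steel base plate 120 x 100 x 16 mm, on its middle a black column 46 x 50 mm that rises to 104 mm above the bench (with a disc of 40 mm diameter on top), and a thin holder that slopes down from the column's side towards the manipulator's +x, all of it below 100 mm. Origin: middle of the base's underside, straight below the screw's axis; z up.
- screw_grip (a point): Where to grip the steel wing screw that stands upright on top of the column: on the screw's vertical axis, 134 mm above the bench. The wing is a flat upright plate 40 mm long, 12 mm thick and 38 mm high, from 110 mm to 148 mm above the bench, on a steel collar 30 mm in diameter and 6 mm high. This point's x lies along the wing's length and its y across its thickness (close the fingers along y); it turns with the screw; z up.
- screw (a joint): Turn of the wing screw, rad. It grows as the screw is turned clockwise seen from above; 3.14 is seated against the hard stop. It starts somewhere between 1.9 and 2.7. It stays where it is left (friction about 0.05 N m) and does not rise or sink as it turns.
- pad: The white control pad, fixed to the bench on the other side of the middle from the manipulator: 95 x 190 x 18 mm, its long side along its y. Three white keys stand in one row along its y, 56 mm apart, on black plates 50 x 50 mm that are 4 mm thick; which key is in which place changes. Origin: middle of its underside.
- key_round_top (a point): Middle of the top of the round key: a round cap, 28 mm in diameter, its top 36 mm above the bench, 14 mm above the black plate.
- key_square_top (a point): Middle of the top of the square key: a square cap, 25 x 25 mm, its top 36 mm above the bench, 14 mm above the black plate.
- key_bar_top (a point): Middle of the top of the long bar key: a narrow bar-shaped cap, 14 mm wide and 44 mm long (along the pad's short side, the pad's x), its top 36 mm above the bench, 14 mm above the black plate.
- key_round (a joint): How far the round key is down, m: 0 is up, 0.006 is fully down. A spring returns it; 1 N starts it and 4 N holds it fully down.
- key_square (a joint): How far the square key is down, m: 0 is up, 0.006 is fully down. A spring returns it; 1 N starts it and 4 N holds it fully down.
- key_bar (a joint): How far the long bar key is down, m: 0 is up, 0.006 is fully down. A spring returns it; 1 N starts it and 4 N holds it fully down.
- block: Bystander: loose white specimen block 70 x 70 x 50 mm with a blue plug (40 mm across, 12 mm high) and a crumb of coral on it, beyond the middle of the work. Origin: middle of its underside.
- jar: Bystander: closed jar, 56 mm in diameter and 85 mm high, on the far right. Origin: middle of its underside.
- dish: Bystander: flat closed glass dish, 60 mm in diameter and 14 mm high, between the manipulator and the pad. Origin: middle of its underside.
Things that resemble listed ones, but are neither listed nor needed, are in the scene too. What is shaped like the manipulator but yellow is not meant.

How it is judged (in metres and radians):
On the way, in this order (a step that is already met when the one before it is completed fails the run):
1. the round key is pressed fully down while the other two are up (value of joint key_round above 0.0045 m and value of joint each of key_square, key_bar below 0.002 m), for 0.1 s.
2. the square key is pressed fully down while the other two are up (value of joint key_square above 0.0045 m and value of joint each of key_round, key_bar below 0.002 m), for 0.1 s.
3. the long bar key is pressed fully down while the other two are up (value of joint key_bar above 0.0045 m and value of joint each of key_round, key_square below 0.002 m), for 0.1 s.
4. all three keys are up again (value of joint each of key_round, key_square, key_bar below 0.0015 m), for 0.1 s.
5. the wing screw is turned clockwise until it seats (value of joint screw above 3.06 rad), for 0.2 s.
At the end, for the whole second after the job is handed in: The screw rests a quarter turn back from its seat (joint between 1.35 and 1.79 rad, that is 1.57 within 0.22 rad) and is still, the fingers still grip it with more than 5 N, all keys are up (under 1.5 mm), and the block, jar and dish are within 20 mm of where they stood (all of step 4 and value of joint screw between 1.35 and 1.79 rad and velocity of joint screw between -0.1 and 0.1 rad/s and contact force between the fingers and screw above 5 N and not (distance of block from where it was at the start of the episode above 0.02 m) and not (distance of jar from where it was at the start of the episode above 0.02 m) and not (distance of dish from where it was at the start of the episode above 0.02 m)); the arm keeps its last pose, push and grip.
It fails at once if two keys are down at once (value of joint each of key_round, key_square above 0.003 m or value of joint each of key_round, key_bar above 0.003 m or value of joint each of key_square, key_bar above 0.003 m).
It fails at once if the block is disturbed (distance of block from where it was at the start of the episode above 0.02 m).
It fails at once if the jar is disturbed (distance of jar from where it was at the start of the episode above 0.02 m).
It fails at once if the dish is disturbed (distance of dish from where it was at the start of the episode above 0.02 m).
It also fails if it takes over 64 s, if anything falls off the work surface, if the arm or the gripper's body presses on something with over 40 N, if the wrist force passes 120 N, or if a joint passes its speed limit or range.

### The arm

A 6-joint arm with a two-finger parallel gripper is mounted at the origin on the work surface. World frame = base frame: x ahead of the robot, y to its left, z up, the work surface at z = 0. Lengths are in mm, angles in rad, forces in N, time in s.
With the tool pointing down it reaches from about 350 to 775 mm from the base axis. Payload 7.3 kg.
Tool frame: the origin (TCP) lies at the very end of the fingers, on their centre line; the grasp point (between the pads) lies 19 mm behind it; z points along the fingers, y is the line along which they close (so a half turn about z gives the same grasp; the last joint's range is limited). The gripper opens to 92 mm and grips with 3 to 60 N. Pads are 19 mm wide; open, the fingers measure 130 mm over their backs; the gripper's body (75 mm by 190 mm) begins 47 mm behind the grasp point.
Start: joints at [1.136, 0.342, 1.524, -0, 1.275, -0.146], TCP at [149.506, 503.282, 226.741] pointing down, gripper open.
Joint ranges: [-2.53, 2.53], [-0.77, 2.02], [0.04, 2.7], [-1, 4.14], [0.28, 2.66], [-3.11, 3.11]. Speed limits (rad/s): [2.57, 2.57, 3.14, 3.14, 3.14, 3.14].

### API

Orientations are given as [roll, pitch, yaw] about the fixed x, y, z axes, in that order (R = Rz(yaw) Ry(pitch) Rx(roll)).
In Python, from plant import bot gives the robot as it stands.
- The arm moves only by the tool apply_moves, never from a script. Its argument "motion" is text: rows parted by semicolons, each of 4 numbers parted by spaces: the shift along the tool's x, y, z in m, then the turn about the tool's z in degrees. A call has 1 to 8 rows; each row shifts and turns the commanded pose from where the row before left it, along the tool's axes as they then stand; what a row does not reach is not made up. A row lasts 1/8 s, in which the tool goes at most 62.5 mm and 10.7 degrees, less where a joint would pass 70% of its speed; a pose out of reach is approached as far as the arm can. A call with a gripper value outside its range is refused whole. "fingers" is the opening, from -1 (shut) to 1 (fully open), set as the call begins (left out, the last holds). The fingers move at their own pace and stop on an object; the grip force is fixed at half the most. Time passes only in rows, so rows that do not move let the fingers close. It gives the time, the measured TCP pose, the force, the opening and the grip force at its end, in the units of the state.
- bot.get_obs(): the state, without advancing time (a new reading comes with each control period).
- bot.capture(name): name is "side" or "top" or "wrist"; returns a dict with "img" (480x640x3 uint8, blue, green, red), "range_z" (480x640 float32, mm along the optical axis (not along the pixel's ray), 0 where there is no reading), "fx", "fy", "cx", "cy" (pixels), "world_from_camera" (4x4, takes a point from camera to world coordinates); the wrist camera has in their place "mount" (4x4, takes a point from camera to tool coordinates, whose origin is the TCP and whose axes are the flange's). Camera axes: x right, y down, z forward; pixel columns grow to the right and rows downward; lengths in mm; the calibration is good to about 2 mm. The wrist camera is an equidistant fisheye: a pixel r from the principal point sees the ray r / f radians off the axis. A picture is of the moment at which its call begins: read the wrist's pose just before it.
- bot.close_job(): hands the job in; it is judged then, once.
Trained networks look in a picture, given as the dict that the camera call returned (one of the last four; its "shot" number tells which), for a name from the list of things; names that differ only in an ending like _2 or _b are one class to them, and where a whole thing is asked for, a point or a joint stands for the part that bears it (a point fixed in the world has none). Each returns a list of dicts, best first, with "p" (0 to 1); they miss things now and then, are a little off and sometimes report something else, mostly with a low value. They report only what shows in the picture. A call takes as long as a camera call. They do not tell look-alikes from the thing itself.
- bot.cut_out(picture, thing): "pixels" (480x640 bool, what is visible of it) and "point" ([column, row] in pixels, amid what is visible of it).
The state is a dict: "time": time; "joint_positions": joint angles; "dq": joint speeds; "tau": joint torques, N m; "tool_pos": TCP position; "tcp_rot": TCP orientation; "contact_force": force on the tool from outside, world axes, zero at the start; "moment": the same for the moment, N m; "grip_width": finger opening in mm; "finger_force": force on a finger pad.
Only numpy, scipy, OpenCV 4.12 (cv2) and the standard library are available. Lean on these libraries where they do the work, as an engineer would, in place of code of your own. Each camera call takes 0.05 s, during which the arm holds its last target. There are 200 camera calls.

## Working session

There is one attempt and no reset: what is moved stays moved. The work goes in short steps, Python scripts to look and compute and a tool call to move; the robot and the scene stay as the last step left them, time stands still between calls to the robot, and variables do not carry over. Pictures are saved under pics/ and viewed, at most 10 in all, crops included, and the job is handed in when it is done.

Besides the shell and the picture viewer there is one more tool, called after "Emit:" as name(argument=value, ...), one argument or row to a line, values as JSON. apply_moves: Moves the arm, as the interface text tells. Its arguments: {"type":"object","properties":{"motion":{"type":"string"},"fingers":{"type":"number"}},"required":["motion"]}

```bash
mkdir -p pics
cat > h.py <<'E'
import numpy as np, cv2
from plant import bot
def world(c,m=None):
    v,u=np.nonzero((c["range_z"]>0)&(m if m is not None else True))
    z=c["range_z"][v,u]
    P=np.c_[(u-c["cx"])/c["fx"]*z,(v-c["cy"])/c["fy"]*z,z]
    T=np.array(c["world_from_camera"]); return P@T[:3,:3].T+T[:3,3],u,v
E
python3 - <<'E'
from h import *
o=bot.get_obs(); print(o["tool_pos"],o["tcp_rot"],o["time"])
for n in("top","side"):
    c=bot.capture(n); cv2.imwrite(f"pics/{n}.png",c["img"])
    for t in("manipulator","screw_grip","pad","key_round_top","key_square_top","key_bar_top","block","jar","dish"):
        for d in bot.cut_out(c,t)[:3]:
            P,u,v=world(c,d["pixels"])
            if len(P)==0: print(n,t,"nodepth",d["point"]);continue
            zt=np.percentile(P[:,2],90); Q=P[P[:,2]>zt-6]
            print(n,t,round(d["p"],2),np.round(d["point"]),len(P),"med",np.median(P,0).round(),"ztop",zt.round(),"topmid",((Q.min(0)+Q.max(0))/2).round(),"ext",np.ptp(Q,axis=0).round())
E
```

```text
[149.32581652 502.88038216 226.03385219] [-3.14001540e+00 -2.24584463e-04  2.85280399e+00] 0.0
top manipulator 0.75 [490. 303.] 2218 med [ 448. -459.   19.] ztop 107.0 topmid [ 447. -469.  127.] ext [52. 53. 50.]
top manipulator 0.2 [285. 292.] 470 med [465.  10.  13.] ztop 17.0 topmid [465.  11.  17.] ext [57. 55. 12.]
top screw_grip 0.53 [503. 308.] 223 med [ 448. -466.  140.] ztop 149.0 topmid [ 446. -469.  147.] ext [38. 21.  9.]
top screw_grip 0.45 [407. 250.] 197 med [ 572. -262.  142.] ztop 149.0 topmid [ 574. -264.  148.] ext [30. 33.  9.]
top pad 0.59 [204. 245.] 1544 med [580. 206.  17.] ztop 21.0 topmid [558. 211.  22.] ext [109. 192.  14.]
top key_round_top 0.42 [201. 255.] 122 med [551. 211.  35.] ztop 38.0 topmid [550. 213.  37.] ext [26. 27. 11.]
top key_square_top 0.6 [221. 262.] 124 med [545. 156.  35.] ztop 39.0 topmid [545. 157.  38.] ext [24. 24. 10.]
top key_bar_top 0.62 [175. 253.] 118 med [557. 267.  34.] ztop 38.0 topmid [556. 268.  38.] ext [41. 16. 11.]
top block 0.76 [291. 190.] 955 med [708.  -4.  50.] ztop 63.0 topmid [708. -11.  66.] ext [47. 57. 16.]
to
[... 1191 characters left out ...]
topmid [ 574. -266.  126.] ext [52. 55. 53.]
side key_round_top 0.4 [246. 183.] 83 med [549. 206.  36.] ztop 39.0 topmid [549. 211.  38.] ext [22. 24.  8.]
side key_square_top 0.56 [251. 196.] 120 med [544. 152.  37.] ztop 39.0 topmid [545. 157.  37.] ext [27. 28.  8.]
side key_bar_top 0.55 [237. 170.] 122 med [556. 265.  36.] ztop 39.0 topmid [556. 268.  37.] ext [43. 20.  8.]
side block 0.59 [346. 216.] 1270 med [703. -17.  50.] ztop 63.0 topmid [714.  -2.  66.] ext [40. 41. 17.]
side jar 0.58 [431. 287.] 1097 med [ 746. -273.   64.] ztop 87.0 topmid [ 757. -264.   86.] ext [47. 51.  9.]
side dish 0.59 [245. 259.] 560 med [463.   5.  15.] ztop 17.0 topmid [464.   9.  16.] ext [59. 60.  9.]
```

View pics/top.png

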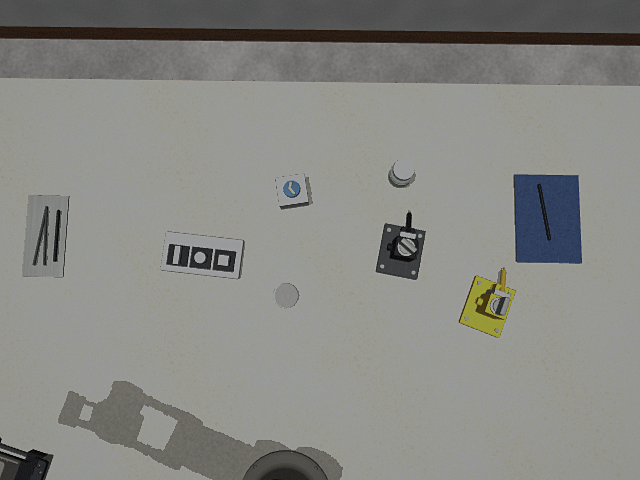

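View pics/side.png

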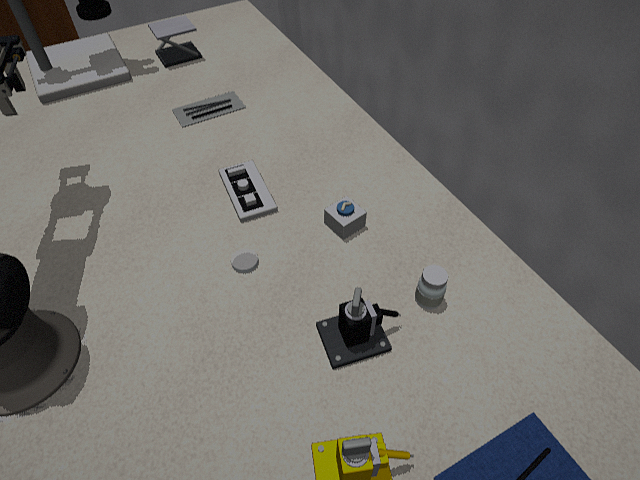

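Run:
```python
from h import *
for n in("top","side"):
    c=bot.capture(n); P,u,v=world(c)
    Q=P[(np.hypot(P[:,0]-574,P[:,1]+265)<32)&(P[:,2]>120)&(P[:,2]<160)]
    T=Q[Q[:,2]>143]
    for A in(Q,T):
        (cx,cy),(w,h),a=cv2.minAreaRect(A[:,:2].astype(np.float32))
        X=A[:,:2]-A[:,:2].mean(0); _,s,V=np.linalg.svd(X,full_matrices=False); print(n,len(A),"rect",cx,cy,w,h,a,"pca",A[:,:2].mean(0),np.degrees(np.arctan2(V[0,1],V[0,0])),s)
```

```text
top 133 rect 574.5011596679688 -264.88873291015625 38.66188049316406 12.852218627929688 49.989402770996094 pca [ 573.44901085 -263.83391328] -129.95136930832217 [130.04949416  42.89580845]
top 97 rect 574.502197265625 -265.0094909667969 38.52664566040039 12.467123985290527 50.663326263427734 pca [ 574.55978514 -264.56657994] -129.04188411861324 [109.606842    33.35347943]
side 201 rect 573.68896484375 -265.8799133300781 40.99074935913086 12.068436622619629 49.04829788208008 pca [ 570.61555651 -270.02084994] -131.4615987849234 [178.7010382   49.92548192]
side 145 rect 574.12158203125 -265.3557434082031 39.57403564453125 11.844993591308594 49.59656524658203 pca [ 573.0563164  -266.77045113] -131.56009278050817 [142.19088809  40.96228189]
```

```bash
cat >> h.py <<'E'
def plan(x,y,z,yawdeg,n):
    o=bot.get_obs(); p=np.array(o["tool_pos"]); yaw=np.array(o["tcp_rot"])[2]
    dt=(np.degrees(yaw)-yawdeg+180)%360-180; d=(np.array([x,y,z])-p)/n
    for i in range(n):
        a=yaw-np.radians(dt*i/n)
        X=np.array([np.cos(a),np.sin(a),0]);Y=np.array([np.sin(a),-np.cos(a),0])
        print(*np.round([d@X/1e3,d@Y/1e3,-d[2]/1e3],4),round(dt/n,2),end="; ")
    print()
E
python3 -c "
from h import *
plan(550,212,70,95.7,12)"
```

```text
-0.0389 -0.0138 0.0131 5.65; -0.0401 -0.0099 0.0131 5.65; -0.0408 -0.0059 0.0131 5.65; -0.0412 -0.0018 0.0131 5.65; -0.0412 0.0022 0.0131 5.65; -0.0408 0.0063 0.0131 5.65; -0.04 0.0103 0.0131 5.65; -0.0388 0.0141 0.0131 5.65; -0.0372 0.0179 0.0131 5.65; -0.0352 0.0215 0.0131 5.65; -0.033 0.0248 0.0131 5.65; -0.0304 0.0279 0.0131 5.65;
```

Emit:
apply_moves(
  motion="-0.039 -0.014 0.013 5.65; -0.040 -0.010 0.013 5.65; -0.041 -0.006 0.013 5.65; -0.041 -0.002 0.013 5.65; -0.041 0.002 0.013 5.65; -0.041 0.006 0.013 5.65; -0.040 0.010 0.013 5.65; -0.039 0.014 0.013 5.65",
  fingers=-1,
)

```text
time: 2.1
tool_pos: [416.8, 306.8, 122.4]
tcp_rot: [3.141, -0.0, 2.061]
contact_force: [0.1, -0.4, 1.2]
grip_width: 16.1
finger_force: 0.0
```

Emit:
apply_moves(
  motion="-0.037 0.018 0.013 5.65; -0.035 0.0215 0.013 5.65; -0.033 0.025 0.013 5.65; -0.030 0.028 0.013 5.65; 0 0 0 0; 0 0 0 0",
)

```text
time: 2.85
tool_pos: [548.7, 211.5, 70.6]
tcp_rot: [-3.141, -0.0, 1.67]
contact_force: [0.4, -0.3, -0.4]
grip_width: 0.1
finger_force: 0.0
```

Run:
```python
from h import *
o=bot.get_obs(); print(o["tool_pos"],np.degrees(o["tcp_rot"]),o["time"],o["grip_width"],o["contact_force"])
c=bot.capture("wrist"); cv2.imwrite("pics/w1.png",c["img"])
T=np.array(c["mount"]); print(T.round(2),c["fx"],c["cx"],c["cy"])
a=o["tcp_rot"][2]; R=np.array([[np.cos(a),np.sin(a),0],[np.sin(a),-np.cos(a),0],[0,0,-1]])
for t in("key_round_top","key_square_top","key_bar_top"):
  for d in bot.cut_out(c,t)[:2]:
    v,u=np.nonzero(d["pixels"]&(c["range_z"]>0)); z=c["range_z"][v,u]
    x=(u-c["cx"])/c["fx"];y=(v-c["cy"])/c["fy"];r=np.hypot(x,y)+1e-9;k=np.tan(r)/r
    P=np.c_[x*k*z,y*k*z,z]@T[:3,:3].T+T[:3,3]; W=P@R.T+o["tool_pos"]
    print(t,d["p"],d["point"],len(W)); 
    if len(W): Q=W[W[:,2]>31]; print(np.median(W,0).round(1),((Q.min(0)+Q.max(0))/2).round(1) if len(Q) else "")
```

```text
[548.67590146 211.47655983  70.62726408] [-1.79954395e+02 -1.39908537e-02  9.56832297e+01] 2.85 0.12960555781226935 [ 0.36641882 -0.29056895 -0.38306897]
[[  -0.     -0.96   -0.26   71.48]
 [   1.     -0.      0.     -0.19]
 [  -0.     -0.26    0.96 -157.2 ]
 [   0.      0.      0.      1.  ]] 371.64829954431775 318.4743887630311 235.2533380560859
key_round_top 0.73 [319.9, 255.7] 1620
[549.3 219.1  35. ] [550.1 218.1  52.4]
key_bar_top 0.91 [341.3, 162.4] 2239
[554.8 270.1  35. ] [555.3 270.   34.3]
```

View pics/w1.png

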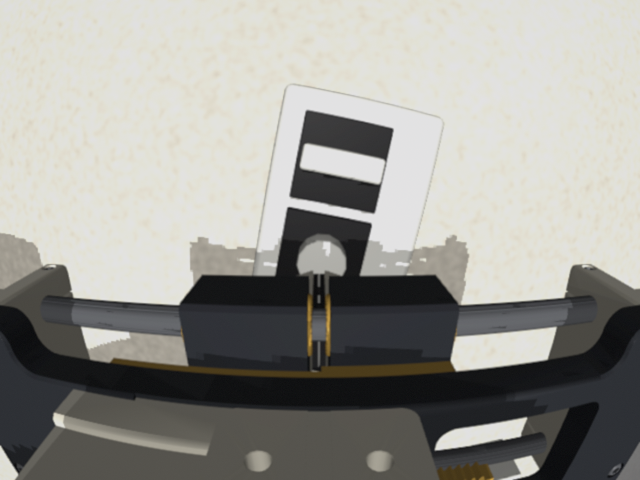

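The wrist view shows the closed fingers right over the round key (320,255) and the bar key beyond it at (342,163), which agrees with the top-view estimates.

Emit:
apply_moves(
  motion="0.002 0.001 0.032 0; 0 0 0.004 0; 0 0 0.003 0; 0 0 0.002 0; 0 0 0 0; 0 0 0 0",
)

```text
time: 3.8
tool_pos: [550.2, 213.6, 30.3]
tcp_rot: [3.141, -0.0, 1.669]
contact_force: [-2.1, 1.6, 3.9]
grip_width: 0.6
finger_force: 2.0
```

Emit:
apply_moves(
  motion="0 0 0.0015 0; 0 0 0 0; 0 0 0 0",
)

```text
time: 4.18
tool_pos: [550.2, 213.6, 30.0]
tcp_rot: [3.14, -0.0, 1.67]
contact_force: [-6.2, 0.5, 14.5]
grip_width: 0.3
finger_force: 7.5
```

Emit:
apply_moves(
  motion="0 0 -0.042 0; 0 0 0 0; 0 0 0 0",
)

```text
time: 4.55
tool_pos: [550.1, 213.2, 69.9]
tcp_rot: [3.141, 0.0, 1.669]
contact_force: [-0.7, -0.9, -0.6]
grip_width: 0.3
finger_force: 0.0
```

```bash
python3 -c "
from h import *
plan(545,157,70,95.7,1)"
```

```text
-0.0554 -0.0106 -0.0001 -0.05;
```

Emit:
apply_moves(
  motion="-0.0555 -0.0105 0 0; 0 0 0 0; 0 0 0.032 0; 0 0 0.004 0; 0 0 0.005 0; 0 0 0.001 0; 0 0 0 0; 0 0 0 0",
)

```text
time: 5.55
tool_pos: [544.4, 157.4, 30.1]
tcp_rot: [-3.141, 0.0, 1.67]
contact_force: [-6.4, -2.4, 14.4]
grip_width: 0.5
finger_force: 7.0
```

Emit:
apply_moves(
  motion="0 0 -0.042 0; 0 0 0 0; 0 0 0 0",
)

```text
time: 5.92
tool_pos: [545.0, 157.5, 70.4]
tcp_rot: [3.141, -0.0, 1.67]
contact_force: [-0.9, 0.3, -0.6]
grip_width: 0.4
finger_force: 0.0
```

```bash
python3 -c "
from h import *
plan(556,269,70,95.7,2)"
```

```text
0.0549 0.011 0.0002 -0.01; 0.0549 0.011 0.0002 -0.01;
```

Emit:
apply_moves(
  motion="0.055 0.011 0 0; 0.055 0.011 0 0; 0 0 0.032 0; 0 0 0.005 0; 0 0 0.005 0; 0 0 0 0; 0 0 0 0; 0 0 0 0",
)

```text
time: 6.92
tool_pos: [554.5, 269.0, 30.1]
tcp_rot: [-3.139, -0.001, 1.668]
contact_force: [-8.2, 3.0, 13.4]
grip_width: 0.5
finger_force: 6.4
```

Emit:
apply_moves(
  motion="0 0 -0.060 0; 0 0 -0.060 0; 0 0 -0.060 0; 0 0 0 0; 0 0 0 0",
  fingers=1,
)

```text
time: 7.55
tool_pos: [555.8, 267.9, 208.1]
tcp_rot: [-3.141, 0.0, 1.668]
contact_force: [-0.2, -0.2, -1.3]
grip_width: 45.9
finger_force: 0.0
```

```bash
python3 -c "
from h import *
plan(574,-265,220,50,14)"
```

```text
-0.038 -0.0024 -0.0009 3.26; -0.0381 -0.0003 -0.0009 3.26; -0.038 0.0019 -0.0009 3.26; -0.0379 0.0041 -0.0009 3.26; -0.0376 0.0062 -0.0009 3.26; -0.0372 0.0083 -0.0009 3.26; -0.0366 0.0104 -0.0009 3.26; -0.036 0.0125 -0.0009 3.26; -0.0352 0.0145 -0.0009 3.26; -0.0343 0.0165 -0.0009 3.26; -0.0333 0.0184 -0.0009 3.26; -0.0322 0.0203 -0.0009 3.26; -0.031 0.0221 -0.0009 3.26; -0.0297 0.0238 -0.0009 3.26;
```

Emit:
apply_moves(
  motion="-0.038 -0.0024 -0.001 3.26; -0.038 -0.0003 -0.001 3.26; -0.038 0.002 -0.001 3.26; -0.038 0.004 -0.001 3.26; -0.0376 0.006 -0.001 3.26; -0.037 0.008 -0.001 3.26; -0.0366 0.0104 -0.001 3.26; -0.036 0.0125 -0.001 3.26",
)

```text
time: 8.55
tool_pos: [564.9, -36.9, 214.1]
tcp_rot: [-3.137, 0.001, 1.212]
contact_force: [1.0, -0.0, 0.7]
grip_width: 91.8
finger_force: 0.0
```

Emit:
apply_moves(
  motion="-0.035 0.0145 -0.001 3.26; -0.034 0.0165 -0.001 3.26; -0.033 0.0184 -0.001 3.26; -0.032 0.020 -0.001 3.26; -0.031 0.022 -0.001 3.26; -0.030 0.024 -0.001 3.26; 0 0 0 0; 0 0 0 0",
)

```text
time: 9.55
tool_pos: [573.4, -262.4, 220.5]
tcp_rot: [-3.138, 0.0, 0.873]
contact_force: [0.0, -0.0, -0.3]
grip_width: 91.7
finger_force: 0.0
```

Run:
```python
from h import *
o=bot.get_obs(); print(np.degrees(o["tcp_rot"]),o["joint_positions"],o["time"],o["grip_width"])
plan(574,-265,118,50,3)
c=bot.capture("wrist"); cv2.imwrite("pics/w2.png",c["img"])
T=np.array(c["mount"])
a=o["tcp_rot"][2]; R=np.array([[np.cos(a),np.sin(a),0],[np.sin(a),-np.cos(a),0],[0,0,-1]])
v,u=np.nonzero(c["range_z"]>0); z=c["range_z"][v,u]
x=(u-c["cx"])/c["fx"];y=(v-c["cy"])/c["fy"];r=np.hypot(x,y)+1e-9;k=np.tan(r)/r
W=(np.c_[x*k*z,y*k*z,z]@T[:3,:3].T+T[:3,3])@R.T+o["tool_pos"]
Q=W[(np.hypot(W[:,0]-574,W[:,1]+265)<35)&(W[:,2]>142)&(W[:,2]<154)]
print(len(Q),cv2.minAreaRect(Q[:,:2].astype(np.float32)))
```

```text
[-1.79795296e+02  3.82613188e-03  5.00060227e+01] [-5.50961278e-01  5.46103807e-01  1.21344647e+00  4.65439119e-04
  1.38558638e+00  1.46978904e-01] 9.55 91.66253235796265
-0.0005 0.0007 0.0342 0.0; -0.0005 0.0007 0.0342 0.0; -0.0005 0.0007 0.0342 0.0; 
1009 ((574.8903198242188, -264.50341796875), (39.48079299926758, 11.212785720825195), 49.88582229614258)
```

View pics/w2.png

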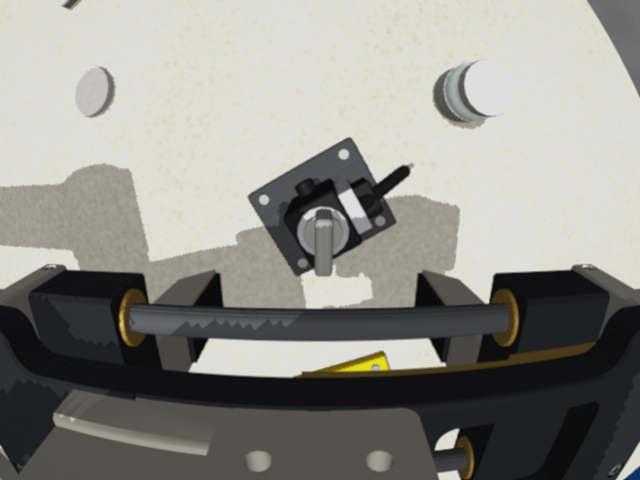

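The wrist view shows the steel wing on the black column upright at (323,245), lined up with the gripper; the yellow decoy is behind. I'll descend and grip.

Emit:
apply_moves(
  motion="-0.0005 0.0007 0.034 0; -0.0005 0.0007 0.034 0; -0.0005 0.0007 0.0345 0; 0 0 0 0; 0 0 0 0",
)

```text
time: 10.22
tool_pos: [575.5, -265.1, 121.1]
tcp_rot: [3.14, -0.0, 0.874]
contact_force: [-0.4, -0.6, 0.6]
grip_width: 91.8
finger_force: 0.0
```

Emit:
apply_moves(
  motion="0 0 0 0; 0 0 0 0; 0 0 0 0; 0 0 0 0; 0 0 0 0; 0 0 0 0; 0 0 0 0; 0 0 0 0",
  fingers=-1,
)

```text
time: 11.22
tool_pos: [574.8, -265.5, 119.7]
tcp_rot: [-3.141, -0.0, 0.873]
contact_force: [-0.2, -0.4, 0.6]
grip_width: 16.0
finger_force: 0.0
```

Emit:
apply_moves(
  motion="0 0 0.003 0; 0 0 0 0; 0 0 0 0; 0 0 0 0",
)

```text
time: 11.72
tool_pos: [574.8, -265.4, 118.8]
tcp_rot: [3.14, -0.0, 0.873]
contact_force: [-3.0, 2.9, 11.8]
grip_width: 11.8
finger_force: 30.0
```

Emit:
apply_moves(
  motion="0 0 0 5; 0 0 0 5; 0 0 0 5; 0 0 0 5; 0 0 0 0; 0 0 0 0",
)

```text
time: 12.48
tool_pos: [574.9, -265.5, 118.8]
tcp_rot: [3.14, -0.001, 0.524]
contact_force: [-4.5, 2.0, 12.2]
grip_width: 11.8
finger_force: 30.0
```

```bash
python3 -c "
from h import *
o=bot.get_obs(); print(o['moment'],o['contact_force'],o['finger_force'],np.degrees(o['tcp_rot'][2]))"
```

```text
[ 0.34291488  0.8895615  -0.10395854] [-4.5209464   2.00855019 12.17246619] 29.98253434896469 30.0127277012604
```

Emit:
apply_moves(
  motion="0 0 -0.001 4; 0 0 0 4; 0 0 0 0; 0 0 0 0",
)

```text
time: 12.98
tool_pos: [574.8, -265.5, 118.8]
tcp_rot: [3.141, -0.001, 0.384]
contact_force: [-2.9, 1.1, 7.9]
grip_width: 12.1
finger_force: 30.0
```

Emit:
apply_moves(
  motion="0 0 0 4; 0 0 0 4; 0 0 0 0; 0 0 0 0",
)

```text
time: 13.48
tool_pos: [574.9, -265.5, 118.9]
tcp_rot: [3.141, -0.001, 0.245]
contact_force: [-1.8, 0.9, 6.7]
grip_width: 11.8
finger_force: 30.0
```

```bash
python3 -c "
from h import *
o=bot.get_obs(); print(o['moment'],o['contact_force'],o['finger_force'],np.degrees(o['tcp_rot'][2]))"
```

```text
[ 0.12312022  0.66257654 -0.07411387] [-1.78631386  0.87557111  6.73748553] 29.978883862495422 14.010444177753943
```

Emit:
apply_moves(
  motion="0 0 0 4; 0 0 0 4; 0 0 0 0; 0 0 0 0",
)

```text
time: 13.98
tool_pos: [574.9, -265.6, 118.8]
tcp_rot: [3.141, -0.001, 0.105]
contact_force: [-2.2, 0.7, 6.7]
grip_width: 11.9
finger_force: 30.0
```

```bash
cat > s.py <<'E'
from h import *
o=bot.get_obs(); print(np.round(o['moment'],3),np.round(o['contact_force'],1),o['finger_force'],o['grip_width'],np.degrees(o['tcp_rot'][2]),o['tau'][5])
E
python3 s.py
```

```text
[ 0.15   0.578 -0.043] [-2.2  0.7  6.7] 29.978671073913574 11.907593536330745 6.008715888741673 -0.042358586797490716
```

Emit:
apply_moves(
  motion="0 0 0 4; 0 0 0 4; 0 0 0 0; 0 0 0 0",
)

```text
time: 14.48
tool_pos: [574.9, -265.6, 118.9]
tcp_rot: [3.141, -0.001, -0.035]
contact_force: [-2.5, 0.3, 7.0]
grip_width: 11.9
finger_force: 30.0
```

```bash
python3 s.py
```

```text
[ 0.106  0.656 -0.061] [-2.5  0.3  7. ] 29.978700578212738 11.87958413411985 -1.9884971797227655 -0.04225899581797421
```

Emit:
apply_moves(
  motion="0 0 0 4; 0 0 0 4; 0 0 0 0; 0 0 0 0",
)

```text
time: 14.98
tool_pos: [574.8, -265.7, 118.8]
tcp_rot: [3.141, -0.001, -0.174]
contact_force: [-2.0, -0.2, 6.9]
grip_width: 12.1
finger_force: 30.0
```

```bash
python3 s.py
```

```text
[ 0.051  0.597 -0.078] [-2.  -0.2  6.9] 29.97875601053238 12.091074110920163 -9.991421385550119 -0.0424702581949532
```

Emit:
apply_moves(
  motion="0 0 0 4; 0 0 0 0; 0 0 0 0",
)

```text
time: 15.35
tool_pos: [575.0, -265.7, 118.8]
tcp_rot: [3.141, -0.001, -0.242]
contact_force: [-1.8, 0.3, 5.1]
grip_width: 12.8
finger_force: 31.2
```

```bash
python3 s.py
```

```text
[0.004 0.496 0.698] [-1.8  0.3  5.1] 31.215363787014212 12.770595547191585 -13.890198604914117 0.7263466157019138
```

Emit:
apply_moves(
  motion="0 0 0 0; 0 0 0 0; 0 0 0 -7.1; 0 0 0 -7.1; 0 0 0 -7.1; 0 0 0 -7.1; 0 0 0 -7.1; 0 0 0 -7.1",
)

```text
time: 16.35
tool_pos: [575.0, -265.4, 118.8]
tcp_rot: [3.141, -0.001, 0.503]
contact_force: [-2.1, 1.3, 5.9]
grip_width: 11.8
finger_force: 29.9
```

Emit:
apply_moves(
  motion="0 0 0 -7.1; 0 0 0 -7.1; 0 0 0 -7.1; 0 0 0 -7.1; 0 0 0 -7.1; 0 0 0 -7.1; 0 0 0 -7.1; 0 0 0 0",
)

```text
time: 17.35
tool_pos: [574.7, -265.1, 118.8]
tcp_rot: [3.141, -0.0, 1.368]
contact_force: [-2.6, 2.4, 7.6]
grip_width: 12.1
finger_force: 29.9
```

Emit:
apply_moves(
  motion="0 0 0 0; 0 0 0 0; 0 0 0 0; 0 0 0 0; 0 0 0 0; 0 0 0 0",
)

```text
time: 18.1
tool_pos: [574.7, -265.1, 118.9]
tcp_rot: [3.141, -0.0, 1.367]
contact_force: [-4.0, 1.8, 7.8]
grip_width: 11.7
finger_force: 29.9
```

```bash
python3 s.py
python3 - <<'E'
from h import *
for n in("side","top"):
    c=bot.capture(n); P,u,v=world(c)
    for t in("key_round_top","key_square_top","key_bar_top","block","jar","dish"):
        for d in bot.cut_out(c,t)[:1]:
            Q=world(c,d["pixels"])[0]
            if len(Q): print(n,t,np.median(Q,0).round())
    if n=="side": cv2.imwrite("pics/side2.png",cv2.resize(c["img"][230:400,230:450],None,fx=3,fy=3))
E
```

```text
[0.347 0.616 0.025] [-4.   1.8  7.8] 29.915610551834106 11.719614099383715 78.33144519080369 0.047627975000068545
side key_round_top [543. 204.  32.]
side key_square_top [ 567. -282.  134.]
side block [679.   6.  42.]
side jar [ 746. -273.   64.]
side dish [464.   4.  15.]
top key_round_top [550. 210.  34.]
top key_square_top [545. 157.  34.]
top key_bar_top [555. 267.  35.]
top block [709.  -4.  50.]
top jar [ 751. -259.   82.]
top dish [465.   9.  13.]
```

View pics/side2.png

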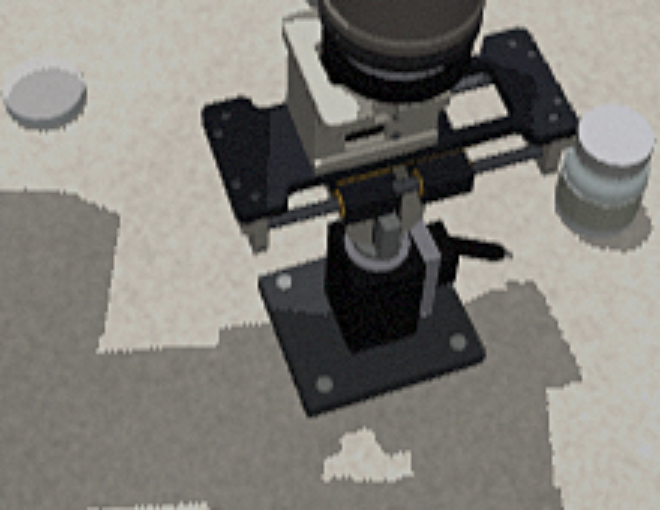

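The cropped side view shows the fingers still on the wing (about 385,215). The jar and dish haven't moved, and the top view puts the block and keys where they were. I'll hand in.

```bash
python3 -c "
from plant import bot
print(bot.close_job())"
```

```text
the job is handed in; nothing more can be done
None
```

The job is handed in (no verdict was returned): I pressed and released the round, square and bar keys in order, turned the screw clockwise until it seated and backed it off about 90°, with the wing still gripped at about 30 N and the block, jar and dish where they stood.

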